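# Lock the warning lamp onto its bayonet base

## Robot

A 6-joint arm with a two-finger parallel gripper is mounted at the origin on the work surface. World frame = base frame: x ahead of the robot, y to its left, z up, the work surface at z = 0. Lengths are in m, angles in degrees, forces in N, time in s.
With the tool pointing down it reaches from about 0.25 to 0.725 m from the base axis. Payload 9.7 kg.
Tool frame: the origin (TCP) lies at the very end of the fingers, on their centre line; the grasp point (between the pads) lies 19 mm behind it (bot.grip_depth is the distance from the TCP to the grasp point, in m); z points along the fingers, y is the direction in which the jaws open and shut (so a half turn about z gives the same grasp; the last joint's range is limited). The gripper opens to 85 mm and grips with 20 to 120 N. Pads are 22 mm wide; open, the fingers measure 114 mm over their backs; the gripper's body (76 mm by 85 mm) begins 54 mm behind the grasp point. The pads swing forward as they close: fully open they stand 13 mm farther back than shut.
Start: joints at [73.281, 4.979, 10.078, 95.1, 0, 90], TCP at [0.158, 0.527, 0.231] pointing down, gripper open.
Joint ranges: [-179.16, 179.16], [-48.56, 103.87], [-65.8, 70.77], [-126.05, 130.52], [-82.76, 87.17], [-180, 180]. Speed limits (degrees/s): [127.2, 127.2, 147.25, 180, 180, 180].

## Interface

Orientations are given as [roll, pitch, yaw] about the fixed x, y, z axes, in that order (R = Rz(yaw) Ry(pitch) Rx(roll)).
In Python, from workcell import telemetry, optics, order, bot gives the robot as it stands. The module is installed in compiled form; this text tells all that it offers.
- The arm moves only by the shell command python3 -m inch 'ROWS' [FORCE]. ROWS is JSON, a list of rows, each a list of 7 numbers: the shift along the tool's x, y, z in m, then the turn, a rotation vector about the tool's x, y, z in rad, then the closure, from 0 (fully open) to 1 (shut). In form: [[tx, ty, tz, rx, ry, rz, grip], ...]. A call has 1 to 12 rows; each row is the pose to reach, as a shift and turn from the pose commanded when the call began, along the tool's axes at that moment; what a row does not reach only later rows make up. A row lasts 1/12 s, in which the tool goes at most 41.7 mm and 7.16 degrees, less where a joint would pass 70% of its speed; a pose out of reach is approached as far as the arm can. A call with a gripper value outside its range is refused whole. The fingers move at their own pace and stop on an object; FORCE is the grip in N (left out, the last holds). Time passes only in rows, so rows that repeat a pose let the fingers close. It gives the time, the measured TCP pose, the force and the opening at its end, in the units of the state.
- telemetry.get_obs(): the state, without advancing time (a new reading comes with each control period).
- optics.camera(name): name is "scene" or "side" or "wrist"; returns (picture, depth): 400x640x3 uint8, red, green, blue; 400x640 float32, m along the optical axis (not along the pixel's ray), 0 where there is no reading.
- optics.camera_info(name): a dict with "camera_matrix" (3x3 intrinsics, pixels), "k1" (the pictures are not rectified: a ray, as slopes to the right and down, at radius r is drawn at 1 + k1 r^2 times it, then the intrinsics apply), "xyz" and "attitude" of the camera in the world; the wrist camera has in their place "mount" (4x4, takes a point from camera to tool coordinates, whose origin is the TCP and whose axes are the flange's). Camera axes: x right, y down, z forward; pixel columns grow to the right and rows downward; lengths in m; the calibration is good to about 2 mm. A picture is of the moment at which its call begins: read the wrist's pose just before it. camera_info takes no time and is no camera call.
- order.job_done(): hands the job in, once; it reports no verdict.
The state is a dict: "time": time; "q": joint angles; "qd": joint speeds; "joint_efforts": joint torques, N m; "ee_pos": TCP position; "tcp_rot": TCP orientation; "wrist_force": force on the tool from outside, world axes, zero at the start; "torque": the same for the moment, N m; "opening": finger opening in m.
Only numpy, scipy, OpenCV 4.12 (cv2) and the standard library are available. Lean on these libraries where they do the work, as an engineer would, in place of code of your own. Each camera call takes 0.05 s, during which the arm holds its last target. There are 200 camera calls.

## Task

Lift the warning lamp out of its sloping cradle, stand it upright and let go of it. Then, with a fresh grip, lock it onto the bayonet socket: lugs down through the slots, press against the spring and twist a quarter turn clockwise until it clicks home at its stop. Let go and leave it locked and upright, without shifting the tape roll, the sealant cartridge or the cardboard box.

Things in the scene. Friction and masses are not known exactly. Their poses are not given: they have to be found in the camera images.
- lamp_mid (a point): The warning lamp, loose, 164 mm foot to fin top, 0.3 to 0.5 kg. Point on its axis, 82 mm above the foot face; z axis from foot to fin. Round body 58 mm in diameter from 24 to 130 mm above the foot (black, white ribbed lens, black cap). Starts lying in the cradle, axis raised 30 degrees above level, fin end up, its y axis level. It can stand on its foot on the counter.
- lamp_foot (a point): Centre of the lamp's flat foot face, axes as lamp_mid. Steel spigot of 48 mm diameter, 24 mm long, with two steel lugs on opposite sides along +y and -y: 68 mm across the tips, each 12 mm wide, 4 to 12 mm above the foot face.
- lamp_fin (a point): Middle of the flat upright fin grip on the lamp's top, axes as lamp_mid. Fin 16 mm thick (x), 56 mm long (y, so in line with the lugs), 34 mm high; this point is 147 mm above the foot face and 17 mm above the round cap.
- cradle: Grey sloping display cradle, fixed, base 170 x 90 mm, about 80 mm high. Origin under its base; x axis points level, uphill, towards the lamp's fin end. The lamp's foot face rests against a low end stop, centred at x -60 mm, 45 mm above the counter. A V trough carries only the part 28 to 78 mm from the foot; the rest overhangs free. The lamp lifts out upwards.
- socket_mouth (a point): Fixed bayonet socket: black round housing 96 mm in diameter on a 128 mm grey foot, bright metal top plate 8 mm thick. Point: centre of the mouth at the top face, 40 mm above the counter. Round opening 53 mm, with entry slots along this point's +y and -y, 16 mm wide, out to 38 mm from the centre. Locked, the lamp's foot face is about 20 mm below the mouth, lugs under the plate.
- plunger (a joint): Spring plunger in the socket, 0 = up, pressed down up to 8 mm (0.008). Up, it holds the lamp's foot face 14 mm below the mouth, lugs in the slots, unable to turn. Pressed 6 to 8 mm, the lugs are below the plate and the lamp can turn. Spring 9 N up, 11.4 N at the bottom stop; the lamp's weight bears 3 to 5 N of it. Keep pressing while turning.
- lock (a joint): Lock ring inside the socket, turned by the lamp's lugs: 0 = open, at the slots; grows as the lamp turns clockwise seen from above; hard stop 1.571 rad = locked. Lugs have about 0.08 rad of play in it. A click spring resists by up to 0.6 N m until about 1.1 rad, then snaps on towards the stop; with rubbing, turning takes up to about 1 N m.
- tape: Roll of grey tape lying flat, 100 mm diameter, 48 mm high, loose; origin at the centre of its underside. Leave alone.
- cartridge: White sealant cartridge lying on the counter, 48 mm diameter, 245 mm long along its x, loose; origin under its middle. Leave alone.
- screwbox: Closed cardboard box, 100 x 150 x 50 mm high, loose; origin at the centre of its underside. Leave alone.
Not all that is in view belongs to the job. What is shaped like the part that bears socket_mouth but red is not meant.

How it is judged (in metres and radians):
On the way:
1. the lamp has been stood upright (within 8 degrees) and let go, at rest, before it is locked (angle between lamp_mid's own z axis and vertical below 0.14 rad and contact force between the fingers and lamp below 0.1 N and linear speed of lamp below 0.03 m/s and value of joint lock below 0.3 rad), for 0.2 s.
At the end, for the whole second after the job is handed in: The lock ring stands at its stop (over 1.48 rad), the lamp is in the socket under the plate (its mid point less than 66 mm above the mouth and within 8 mm of its axis), upright within 0.08 rad, turned a quarter from the slots (within 0.2 rad), released and at rest (value of joint lock above 1.48 rad and horizontal distance between lamp_mid and socket_mouth below 0.008 m and z of lamp_mid in the frame of socket_mouth below 0.066 m and angle between lamp_mid's own z axis and vertical below 0.08 rad and angle between the y axis of lamp_mid and the x axis of socket_mouth, either way round below 0.2 rad and linear speed of lamp below 0.02 m/s); the robot touches nothing.
It fails at once if the tape roll, the cartridge or the cardboard box was shifted more than 20 mm (distance of any of tape, cartridge, screwbox from where it was at the start of the episode above 0.02 m).
It also fails if it takes over 72 s, if anything falls off the work surface, if the arm or the gripper's body presses on something with over 40 N, if the wrist force passes 120 N, or if a joint passes its speed limit or range.

## Working session

There is one attempt and no reset: what is moved stays moved. The work goes in short steps, Python scripts to look and compute and a shell command to move; the robot and the scene stay as the last step left them, time stands still between calls to the robot, and variables do not carry over. Pictures are saved under pics/ and viewed, about 8 in all and at most 12, crops included, and the job is handed in when it is done.

```bash
mkdir -p pics; cat > h.py <<'E'
import numpy as np, cv2
from scipy.spatial.transform import Rotation as R
from workcell import telemetry, optics, order, bot
def pose():
    o=telemetry.get_obs(); return np.array(o["ee_pos"]),o["tcp_rot"]
def shot(name,save=None):
    o=telemetry.get_obs()
    im,d=optics.camera(name); ci=optics.camera_info(name)
    if "mount" in ci:
        T=np.eye(4); T[:3,:3]=R.from_euler('xyz',o["tcp_rot"],degrees=True).as_matrix(); T[:3,3]=o["ee_pos"]
        T=T@np.array(ci["mount"])
    else:
        T=None
    if save: cv2.imwrite(save,im[:,:,::-1])
    return im,d,ci,T
E
python3 - <<'E'
from h import *
print(telemetry.get_obs())
for n in("scene","side","wrist"):
    im,d,ci,T=shot(n,f"pics/{n}0.png"); print(n,ci); np.savez(f"{n}0.npz",im=im,d=d)
E
```

```text
{'time': 0.0, 'q': array([ 7.32806344e+01,  5.01124354e+00,  1.00354452e+01,  9.50985756e+01,
       -3.46220993e-04,  9.00023601e+01]), 'qd': array([-0.02371294, -0.05020504, -0.0536135 , -0.03638144, -0.07271495,
        0.02987973]), 'joint_efforts': array([ 1.22090583e-03, -5.20387459e+01,  4.64803362e+01,  1.64762407e-02,
        1.58083376e-04,  6.51246694e-06]), 'ee_pos': array([0.15816588, 0.5265417 , 0.23059056]), 'tcp_rot': array([-1.79925626e+02,  3.49284283e-04,  1.63278275e+02]), 'wrist_force': array([ 0.42163692, -0.81841806,  0.36857646]), 'torque': array([-0.00273655, -0.01601529,  0.01778257]), 'opening': 0.08537222871379062}
scene {'camera_matrix': array([[451.93708355,   0.        , 326.46522358],
       [  0.        , 451.93708355, 202.37798531],
       [  0.        ,   0.        ,   1.        ]]), 'k1': -0.13266684999304268, 'xyz': array([ 1.10344852, -0.11930786,  0.8959842 ]), 'attitude': array([-144.4091622 ,    0.2976711 ,   78.70853736])}
side {'camera_matrix': array([[450.41938325,   0.        , 316.27769385],
       [  0.        , 450.41938325, 212.11536653],
       [  0.        ,   0.        ,   1.        ]]), 'k1': -0.04465500699551686, 'xyz': array([ 0.4883273 , -0.8591678 ,  0.88556646]), 'attitude': array([-133.36158641,    0.51186448,   -5.21727868])}
wrist {'camera_matrix': array([[320.44708028,   0.        , 319.52410049],
       [  0.        , 320.44708028, 194.63791687],
       [  0.        ,   0.        ,   1.        ]]), 'k1': -0.0661906404540401, 'mount': array([[-1.92658330e-04, -9.45288394e-01, -3.26235828e-01,
         8.49463680e-02],
       [ 9.99999970e-01, -1.32029265e-04, -2.07986331e-04,
        -1.00320893e-03],
       [ 1.53534388e-04, -3.26235859e-01,  9.45288390e-01,
        -1.42666426e-01],
       [ 0.00000000e+00,  0.00000000e+00,  0.00000000e+00,
         1.00000000e+00]])}
```

View pics/scene0.png

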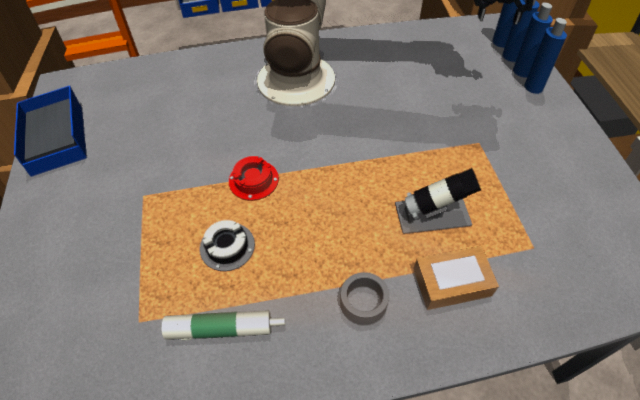

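View pics/side0.png

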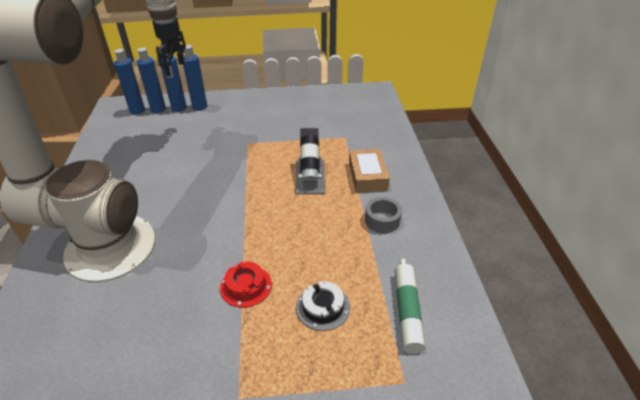

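Scene view: the lamp lies in its grey cradle at (440,192), the only lamp. Socket candidates: grey foot with bright plate at (227,243), red one at (254,178). I choose the grey one. Tape is at (364,297), box at (456,278), cartridge at (220,325).

```bash
cat >> h.py <<'E'
def TF(ci):
    T=np.eye(4); T[:3,:3]=R.from_euler('xyz',ci["attitude"],degrees=True).as_matrix(); T[:3,3]=ci["xyz"]; return T
def rays(uv,ci):
    K=ci["camera_matrix"]
    uv=np.asarray(uv,float).reshape(-1,1,2)
    n=cv2.undistortPoints(uv,np.array(K),np.array([ci["k1"],0,0,0.]))[:,0]
    return np.c_[n,np.ones(len(n))]
def cloud(d,ci,T):
    v,u=np.mgrid[:400,:640]
    r=rays(np.c_[u.ravel(),v.ravel()],ci)*d.reshape(-1,1)
    return (r@T[:3,:3].T+T[:3,3]).reshape(400,640,3)
def plane(uv,z,ci,T):
    r=rays(uv,ci)@T[:3,:3].T; return T[:3,3]+r*((z-T[2,3])/r[:,2:])
E
python3 - <<'E'
from h import *
C=[]
for n,boxs in(("scene",dict(lamp=(395,160,485,235),sock=(195,210,260,275),tape=(330,265,395,325),box=(405,240,500,310),cart=(155,305,290,345))),("side",dict(lamp=(290,120,330,200),sock=(292,275,355,330)))):
    z=np.load(n+"0.npz"); ci=optics.camera_info(n); P=cloud(z["d"],ci,TF(ci)); im=z["im"]
    hsv=cv2.cvtColor(im,cv2.COLOR_RGB2HSV)
    for k,(a,b,c,e) in boxs.items():
        p=P[b:e,a:c].reshape(-1,3); ok=z["d"][b:e,a:c].ravel()>0
        p=p[ok&(p[:,2]>.015)]
        print(n,k,len(p),"min",p.min(0).round(3),"max",p.max(0).round(3),"mid",p.mean(0).round(3))
        if k=="sock":
            t=p[(p[:,2]>.034)&(p[:,2]<.05)]; 
            (c0,r)=cv2.minEnclosingCircle(t[:,:2].astype(np.float32)); print("top circle",c0,r, np.median(t[:,2]))
        if k=="lamp":
            q=p[p[:,2]>.09]; 
            m=p.mean(0); w,V=np.linalg.eigh(np.cov((q-q.mean(0)).T)); print("axis",V[:,-1],"c",q.mean(0))
            print("axis yaw deg",np.degrees(np.arctan2(V[1,-1],V[0,-1])))
            i=q[:,2].argmax(); print("top",q[i])
    # dead counter check
    print("counter z",np.median(P[330:350,450:500,2]) if n=="scene" else "")
s=cv2.imread("pics/scene0.png"); w=cv2.imread("pics/side0.png")
a=cv2.resize(s[205:285,185:285],(400,320),interpolation=cv2.INTER_CUBIC); b=cv2.resize(s[155:235,390:490],(400,320),interpolation=cv2.INTER_CUBIC)
c=cv2.resize(w[265:333,280:365],(400,280),interpolation=cv2.INTER_CUBIC);e=cv2.resize(w[125:200,265:350],(400,280))
cv2.imwrite("pics/crop1.png",np.vstack([np.hstack([a,b]),np.hstack([c,e])]))
E
```

```text
scene lamp 2073 min [0.521 0.169 0.015] max [0.596 0.325 0.136] mid [0.571 0.242 0.096]
axis [0.05173652 0.9479645  0.3141443 ] c [0.56925257 0.26505526 0.11467739]
axis yaw deg 86.87610000371879
top [0.54441393 0.31679242 0.1359635 ]
scene sock 1304 min [ 0.503 -0.296  0.015] max [ 0.6   -0.199  0.045] mid [ 0.557 -0.246  0.034]
top circle (0.5512053966522217, -0.24684374034404755) 0.04928209260106087 0.039755390847999394
scene tape 1268 min [ 0.698 -0.023  0.015] max [0.797 0.076 0.053] mid [0.75  0.025 0.041]
scene box 3613 min [0.688 0.152 0.015] max [0.791 0.304 0.057] mid [0.746 0.223 0.048]
scene cart 2696 min [ 0.71  -0.387  0.015] max [ 0.781 -0.142  0.052] mid [ 0.752 -0.273  0.041]
counter z 0.00035815303537517496
side lamp 1141 min [0.525 0.164 0.015] max [0.597 0.321 0.132] mid [0.561 0.227 0.086]
axis [-0.0642856  -0.94915777 -0.30816697] c [0.5625817  0.26177711 0.11185789]
axis yaw deg -93.87467411600294
top [0.56299475 0.30959112 0.13230174]
side sock 1190 min [ 0.503 -0.298  0.015] max [ 0.6   -0.201  0.043] mid [ 0.551 -0.255  0.032]
top circle (0.5514007210731506, -0.2489951103925705) 0.04753261059522629 0.0375999340764811
counter z
```

View pics/crop1.png

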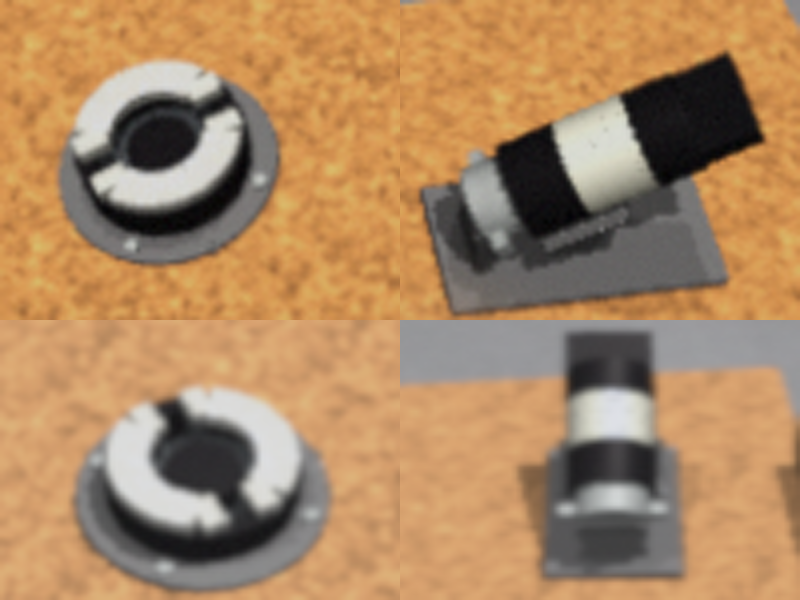

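The crop confirms the choice: bright plate, black housing and grey foot, with slots running roughly along world y. The lamp's fin end points towards +y. Next I go above the lamp's overhanging part with the jaws along world x.

```bash
r='[-0.46,-0.132,-0.03,0,0,1.279,0]'; python3 -m inch '[[-0.46,-0.132,-0.03,0,0,1.279,0],[-0.46,-0.132,-0.03,0,0,1.279,0],[-0.46,-0.132,-0.03,0,0,1.279,0],[-0.46,-0.132,-0.03,0,0,1.279,0],[-0.46,-0.132,-0.03,0,0,1.279,0],[-0.46,-0.132,-0.03,0,0,1.279,0],[-0.46,-0.132,-0.03,0,0,1.279,0],[-0.46,-0.132,-0.03,0,0,1.279,0],[-0.46,-0.132,-0.03,0,0,1.279,0],[-0.46,-0.132,-0.03,0,0,1.279,0],[-0.46,-0.132,-0.03,0,0,1.279,0],[-0.46,-0.132,-0.03,0,0,1.279,0]]' 60
```

```text
time: 1.15
ee_pos: [0.5638, 0.2651, 0.2605]
tcp_rot: [-180.0, 0.1, 89.7]
wrist_force: [-0.7, 0.5, -0.8]
opening: 0.0851
```

```bash
python3 -m inch '[[0,0,0,0,0,0,0],[0,0,0,0,0,0,0]]'; python3 - <<'E'
from h import *
o=telemetry.get_obs(); print(o["time"],o["q"].round(2),o["ee_pos"],o["tcp_rot"])
im,d,ci,T=shot("wrist","pics/w1.png"); P=cloud(d,ci,T); np.savez("w1.npz",im=im,d=d,T=T)
m=(P[...,2]>.085)&(d>0)&(P[...,1]>.15)&(P[...,1]<.35)&(P[...,0]>.5)&(P[...,0]<.63)&(P[...,2]<.16)
q=P[m]; print(len(q),q.min(0),q.max(0))
# per-y-slice edges of lamp
for y in np.arange(.2,.32,.01):
    s=q[abs(q[:,1]-y)<.003]
    if len(s)>5: print(y.round(3),np.percentile(s[:,0],[1,99]).round(4),s[:,0].min().round(4)/2+s[:,0].max().round(4)/2,s[:,2].max().round(4))
E
```

```text
time: 1.32
ee_pos: [0.5616, 0.2671, 0.2604]
tcp_rot: [-179.9, 0.0, 89.9]
wrist_force: [-1.8, -0.3, -0.1]
opening: 0.0856
1.3167 [2.5430e+01 1.6320e+01 2.6410e+01 1.0018e+02 1.0000e-02 1.1555e+02] [0.56158343 0.26705721 0.26035621] [-1.79921959e+02  2.78977080e-02  8.98749457e+01]
6506 [0.53118974 0.19122023 0.08500541] [0.59281373 0.32565735 0.13566982]
0.2 [0.5411 0.5726] 0.55735 0.092
0.21 [0.5369 0.5784] 0.5574 0.0983
0.22 [0.5336 0.5822] 0.5579000000000001 0.1047
0.23 [0.5333 0.5859] 0.55905 0.1097
0.24 [0.5315 0.5865] 0.5595 0.1158
0.25 [0.5324 0.5874] 0.5603 0.1219
0.26 [0.5331 0.5871] 0.5608500000000001 0.128
0.27 [0.5341 0.5882] 0.56195 0.1337
0.28 [0.5345 0.5882] 0.56185 0.1353
0.29 [0.5348 0.59  ] 0.56225 0.1218
0.3 [0.5363 0.5908] 0.56375 0.128
0.31 [0.5371 0.5915] 0.5645 0.1343
```

View pics/w1.png

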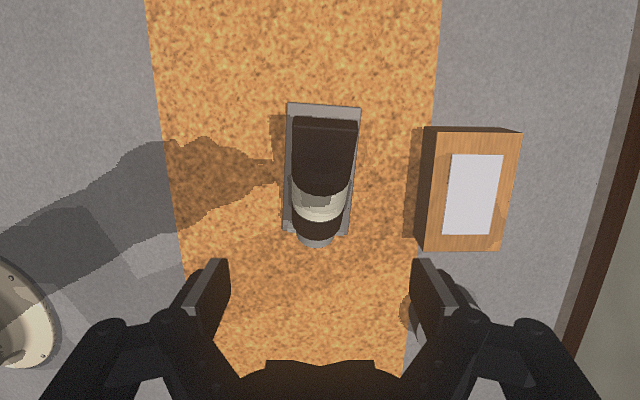

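The wrist view shows the lamp between (290,115) and (355,245), clear of the box. The slices give an axis yaw of about 86.3° and x≈0.561 at y≈0.267. Descend and grip.

```bash
python3 -m inch '[[0,0,0.04,0,0,0.063,0],[0,0,0.08,0,0,0.063,0],[0,0,0.12,0,0,0.063,0],[0,0,0.15,0,0,0.063,0],[0,0,0.17,0,0,0.063,0],[0,0,0.178,0,0,0.063,0],[0,0,0.178,0,0,0.063,0],[0,0,0.178,0,0,0.063,0]]' && python3 -m inch '[[0,0,0,0,0,0,1],[0,0,0,0,0,0,1],[0,0,0,0,0,0,1],[0,0,0,0,0,0,1],[0,0,0,0,0,0,1],[0,0,0,0,0,0,1],[0,0,0,0,0,0,1],[0,0,0,0,0,0,1]]' 70
```

```text
time: 2.03
ee_pos: [0.5606, 0.2688, 0.0846]
tcp_rot: [179.9, -0.0, 86.5]
wrist_force: [0.4, 0.8, 0.0]
opening: 0.0853
time: 2.7
ee_pos: [0.5618, 0.2687, 0.0855]
tcp_rot: [179.8, -0.1, 86.4]
wrist_force: [-0.4, 2.0, 5.9]
opening: 0.0556
```

```bash
python3 -m inch '[[0,0,-0.01,0,0,0,1],[0,0,-0.02,0,0,0,1],[0,0,-0.04,0,0,0,1],[0,0,-0.07,0,0,0,1],[0,0,-0.1,0,0,0,1],[0,0,-0.13,0,0,0,1],[0,0,-0.16,0,0,0,1],[0,0,-0.17,0,0,0,1],[0,0,-0.17,0,0,0,1],[0,0,-0.17,0,0,0,1]]'; python3 - <<'E'
from h import *
o=telemetry.get_obs(); print(o["q"].round(1),o["torque"].round(2))
im,d,ci,T=shot("wrist","pics/w2.png")
im2,d2,ci2,_=shot("side","pics/s2.png")
cv2.imwrite("pics/c2.png",np.vstack([im[:,:,::-1][::1][100:400,160:480], im2[:,:,::-1][20:240,180:500]]))
E
```

```text
time: 3.53
ee_pos: [0.561, 0.2681, 0.2538]
tcp_rot: [180.0, -0.0, 86.4]
wrist_force: [0.5, -1.0, -4.8]
opening: 0.0557
[ 25.5  15.9  25.2  99.2   0.  119.2] [ 0.18 -0.04  0.03]
```

View pics/c2.png

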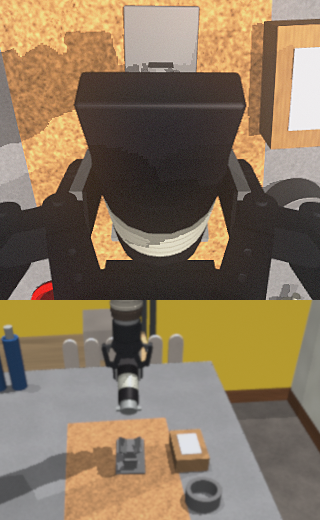

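Held firmly. Now carry it toward free counter and turn it upright.

```bash
python3 -m inch '[[-0.02,0,0,0,0.1,0,1],[-0.04,-0.01,0,0,0.2,0,1],[-0.06,-0.01,0,0,0.3,0,1],[-0.08,-0.01,0,0,0.4,0,1],[-0.1,-0.02,0,0,0.5,0,1],[-0.12,-0.02,0,0,0.6,0,1],[-0.14,-0.02,0,0,0.7,0,1],[-0.16,-0.03,0,0,0.8,0,1],[-0.18,-0.03,0,0,0.9,0,1],[-0.195,-0.03,0,0,1.0,0,1],[-0.195,-0.03,0,0,1.047,0,1],[-0.195,-0.03,0,0,1.047,0,1]]'&& python3 -m inch '[[0,0,0,0,0,0,1],[0,0,0,0,0,0,1],[0,0,0,0,0,0,1]]'; python3 - <<'E'
from h import *
o=telemetry.get_obs(); print(o["q"].round(1),o["ee_pos"].round(4))
for n in("scene","side"):
    im,d,ci,_=shot(n); P=cloud(d,ci,TF(ci)); np.savez(n+"3.npz",im=im,d=d)
    hsv=cv2.cvtColor(im,cv2.COLOR_RGB2HSV)
    p0=o["ee_pos"]
    m=(d>0)&(np.linalg.norm(P[...,:2]-p0[:2],axis=-1)<.06)&(P[...,2]>.1)&(P[...,2]<.3)
    ys,xs=np.where(m); a,b,c,e=xs.min()-20,xs.max()+20,ys.min()-20,ys.max()+20
    cv2.imwrite(f"pics/{n}3.png",cv2.resize(im[c:e,a:b,::-1],(400,400)))
    q=P[m]
    print(n,q.min(0),q.max(0),(a,b,c,e))
cv2.imwrite("pics/c3.png",np.hstack([cv2.imread("pics/scene3.png"),cv2.imread("pics/side3.png")]))
E
```

```text
time: 4.63
ee_pos: [0.518, 0.0735, 0.2492]
tcp_rot: [-179.1, -60.1, 85.5]
wrist_force: [0.8, -0.1, -4.2]
opening: 0.0557
time: 4.88
ee_pos: [0.5184, 0.0761, 0.254]
tcp_rot: [179.8, -59.9, 86.7]
wrist_force: [-0.4, 0.1, -3.6]
opening: 0.0557
[-18.7   9.9   0.9 105.2  56.6  61.6] [0.5184 0.0761 0.254 ]
scene [0.47305534 0.01810272 0.1549502 ] [0.56021432 0.09672011 0.29995351] (np.int64(318), np.int64(399), np.int64(92), np.int64(202))
side [0.48459918 0.04314329 0.15188612] [0.50932322 0.06177824 0.15979283] (np.int64(265), np.int64(315), np.int64(153), np.int64(198))
```

View pics/c3.png

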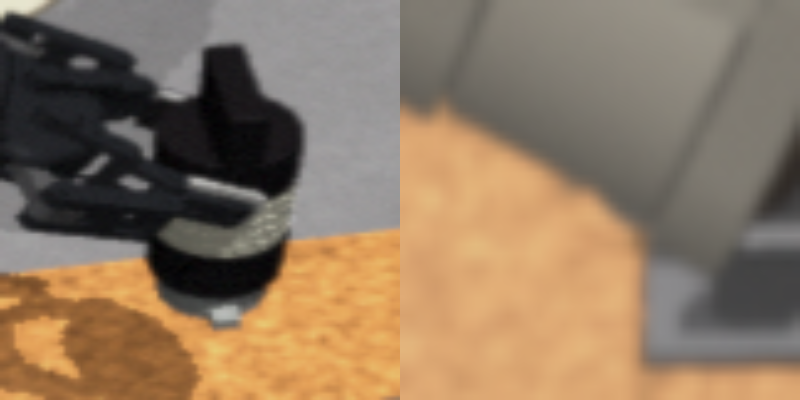

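Upright in the scene view (lug low, fin up). Lower it towards the counter.

```bash
python3 -m inch '[[-0.026,0,0.015,0,0,0,1],[-0.052,0,0.03,0,0,0,1],[-0.078,0,0.045,0,0,0,1],[-0.1,0,0.058,0,0,0,1],[-0.114,0,0.066,0,0,0,1],[-0.121,0,0.07,0,0,0,1],[-0.126,0,0.073,0,0,0,1],[-0.126,0,0.073,0,0,0,1],[-0.126,0,0.073,0,0,0,1]]'&& python3 -m inch '[[0,0,0,0,0,0,1],[-0.001,0,0.0005,0,0,0,1],[-0.002,0,0.001,0,0,0,1],[-0.003,0,0.0015,0,0,0,1],[-0.003,0,0.0015,0,0,0,1]]'; python3 - <<'E'
from h import *
o=telemetry.get_obs(); print(o["q"].round(1),o["ee_pos"].round(4),o["wrist_force"])
im,d,ci,_=shot("scene"); P=cloud(d,ci,TF(ci)); p0=o["ee_pos"]
# edges of the lamp: white lens & black body; steel foot
m=(d>0)&(np.linalg.norm(P[...,:2]-p0[:2]-[0,-.012],axis=-1)<.055)&(P[...,2]>.004)
ys,xs=np.where(m); a,b,c,e=xs.min()-10,xs.max()+10,ys.min()-10,ys.max()+10
cv2.imwrite("pics/c4.png",cv2.resize(im[c:e,a:b,::-1],None,fx=4,fy=4)); print(a,b,c,e)
E
```

```text
time: 5.73
ee_pos: [0.519, 0.0756, 0.1087]
tcp_rot: [179.8, -60.0, 86.5]
wrist_force: [0.8, -0.5, -3.4]
opening: 0.0555
time: 6.15
ee_pos: [0.5186, 0.0752, 0.1043]
tcp_rot: [180.0, -60.0, 86.4]
wrist_force: [0.4, -0.5, -4.9]
opening: 0.0556
[-18.8  14.6 -10.6  89.2  56.7  61.5] [0.5186 0.0752 0.1043] [ 0.38432767 -0.48186532 -4.90337083]
323 385 147 235
```

View pics/c4.png

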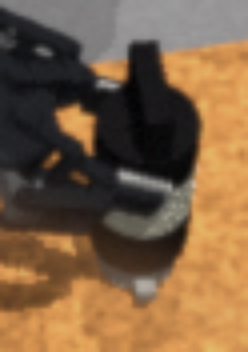

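Not touching yet (force is just the weight). Step down in small amounts.

```bash
python3 -m inch '[[-0.0009,0,0.0005,0,0,0,1],[-0.0017,0,0.001,0,0,0,1],[-0.0017,0,0.001,0,0,0,1]]'; python3 -m inch '[[-0.0009,0,0.0005,0,0,0,1],[-0.0017,0,0.001,0,0,0,1],[-0.0017,0,0.001,0,0,0,1]]'
```

```text
time: 6.45
ee_pos: [0.5185, 0.0753, 0.1021]
tcp_rot: [-180.0, -60.0, 86.4]
wrist_force: [1.0, 0.4, -3.6]
opening: 0.0554
time: 6.7
ee_pos: [0.5185, 0.0753, 0.1001]
tcp_rot: [-180.0, -60.0, 86.4]
wrist_force: [0.1, 0.3, -4.6]
opening: 0.0557
```

```bash
python3 -m inch '[[-0.0009,0,0.0005,0,0,0,1],[-0.0017,0,0.001,0,0,0,1],[-0.0017,0,0.001,0,0,0,1]]'; python3 -m inch '[[-0.0009,0,0.0005,0,0,0,1],[-0.0017,0,0.001,0,0,0,1],[-0.0017,0,0.001,0,0,0,1]]'
```

```text
time: 6.95
ee_pos: [0.5185, 0.0753, 0.0982]
tcp_rot: [-180.0, -60.0, 86.4]
wrist_force: [-0.9, 0.1, -4.2]
opening: 0.056
time: 7.2
ee_pos: [0.5188, 0.0755, 0.0977]
tcp_rot: [180.0, -60.1, 86.4]
wrist_force: [-2.8, -2.4, 6.1]
opening: 0.0557
```

Contact. Open, then back off along −z tool.

```bash
python3 -m inch '[[0,0,0,0,0,0,0.3],[0,0,0,0,0,0,0.2],[0,0,0,0,0,0,0],[0,0,0,0,0,0,0],[0,0,0,0,0,0,0],[0,0,0,0,0,0,0]]'&& python3 -m inch '[[0,0,-0.02,0,0,0,0],[0,0,-0.05,0,0,0,0],[0,0,-0.08,0,0,0,0],[0,0,-0.11,0,0,0,0],[0,0,-0.14,0,0,0,0],[0,0,-0.14,0,0,0,0]]'; python3 - <<'E'
from h import *
o=telemetry.get_obs(); print(o["q"].round(1),o["ee_pos"].round(4),o["wrist_force"])
for n in ("scene","wrist"):
    im,d,ci,T=shot(n); T=TF(ci) if T is None else T; P=cloud(d,ci,T)
    cv2.imwrite(f"pics/{n}5.png",im[:,:,::-1]); np.savez(f"{n}5.npz",im=im,d=d,T=T)
    m=(d>0)&(np.linalg.norm(P[...,:2]-[.519,.066],axis=-1)<.06)&(P[...,2]>.004)&(P[...,2]<.2)
    q=P[m]; print(n,q.min(0),q.max(0),np.median(q,0))
    cap=q[abs(q[:,2]-.13)<.004]; f=q[q[:,2]>.158]
    if len(f)>10: print("fin",f.mean(0),f.min(0),f.max(0),cv2.minAreaRect(f[:,:2].astype(np.float32)))
    if len(cap)>10: print("cap",cv2.minEnclosingCircle(cap[:,:2].astype(np.float32)))
s=cv2.imread("pics/scene5.png")[130:250,270:430]
cv2.imwrite("pics/c5.png",np.hstack([cv2.resize(s,(400,300)),cv2.resize(cv2.imread("pics/wrist5.png"),(400,300))]))
E
```

```text
time: 7.7
ee_pos: [0.5186, 0.0753, 0.0964]
tcp_rot: [-180.0, -60.0, 86.4]
wrist_force: [0.2, 0.4, 0.2]
opening: 0.0855
time: 8.2
ee_pos: [0.5116, -0.0494, 0.1685]
tcp_rot: [179.7, -59.9, 86.5]
wrist_force: [-0.0, 0.6, -0.9]
opening: 0.0854
[-30.8  22.4   4.7 110.4  50.5  44.4] [ 0.5116 -0.0494  0.1685] [-0.01900859  0.58108021 -0.88696838]
scene [0.49018932 0.00655344 0.00410941] [0.57520004 0.11061408 0.1677498 ] [0.53804541 0.06002809 0.11195652]
fin [0.52097387 0.06544077 0.16386895] [0.49018932 0.05672735 0.1580799 ] [0.54716299 0.07554483 0.1677498 ] ((0.5187768340110779, 0.06592506170272827), (0.01611228659749031, 0.0576537549495697), 86.06629943847656)
cap ((0.5188335180282593, 0.0655125230550766), 0.02964828908443451)
wrist [0.4829905  0.03531406 0.00403226] [0.55098873 0.07481097 0.16559135] [0.51595932 0.04990883 0.1287413 ]
fin [0.51678424 0.06199768 0.16311912] [0.4891074  0.05460755 0.1580352 ] [0.54549852 0.07481097 0.16559135] ((0.5172598958015442, 0.06463972479104996), (0.01801871322095394, 0.056032679975032806), 85.78997039794922)
cap ((0.5172653794288635, 0.06147673353552818), 0.028642140328884125)
```

View pics/c5.png

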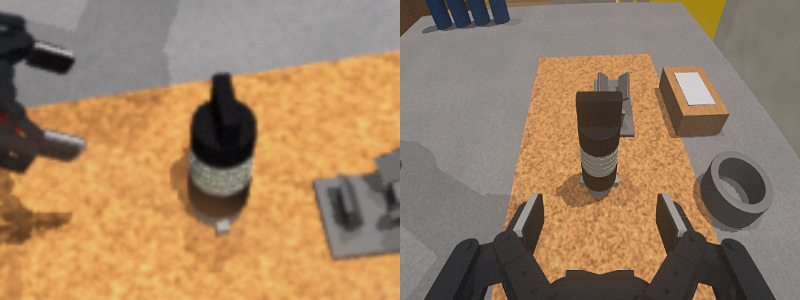

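The lamp stands alone at about (0.518, 0.065), with the fin along about −3.7° from world x. Before gripping the fin I take one look straight down at the socket.

```bash
python3 -m inch '[[-0.021,0.052,-0.216,0,-0.1,0,0],[-0.021,0.052,-0.216,0,-0.2,0,0],[-0.021,0.052,-0.216,0,-0.3,0,0],[-0.021,0.052,-0.216,0,-0.4,0,0],[-0.021,0.052,-0.216,0,-0.5,0,0],[-0.021,0.052,-0.216,0,-0.6,0,0],[-0.021,0.052,-0.216,0,-0.7,0,0],[-0.021,0.052,-0.216,0,-0.8,0,0],[-0.021,0.052,-0.216,0,-0.9,0,0],[-0.021,0.052,-0.216,0,-1.0,0,0],[-0.021,0.052,-0.216,0,-1.047,0,0],[-0.021,0.052,-0.216,0,-1.047,0,0]]' && python3 -m inch '[[0,0,0,0,0,0,0],[0,0,0,0,0,0,0],[0,0,0,0,0,0,0]]'; python3 - <<'E'
from h import *
o=telemetry.get_obs(); print(o["q"].round(1),o["ee_pos"].round(4),o["tcp_rot"].round(2))
im,d,ci,T=shot("wrist","pics/w6.png"); P=cloud(d,ci,T); np.savez("w6.npz",im=im,d=d,T=T)
m=(d>0)&(np.linalg.norm(P[...,:2]-[.551,-.248],axis=-1)<.08)
# metal top plate: bright
hsv=cv2.cvtColor(im,cv2.COLOR_RGB2HSV)
t=m&(P[...,2]>.035)&(P[...,2]<.046); q=P[t]; print("plate",len(q),np.median(q[:,2]),cv2.minEnclosingCircle(q[:,:2].astype(np.float32)))
# rectify top plane to 0.5 mm grid
g=np.arange(-.06,.06,.0003); X,Y=np.meshgrid(.551+g,-.248+g); pw=np.c_[X.ravel(),Y.ravel(),np.full(X.size,.04)]
c=(pw-T[:3,3])@T[:3,:3]; 
uv=cv2.projectPoints(c.reshape(-1,1,3),np.zeros(3),np.zeros(3),ci["camera_matrix"],np.array([ci["k1"],0,0,0.]))[0].reshape(X.shape+(2,)).astype(np.float32)
top=cv2.remap(im,uv[...,0],uv[...,1],cv2.INTER_LINEAR); np.save("top.npy",top)
vis=np.vstack([]) if 0 else top[:,:,::-1]
cv2.imwrite("pics/c6.png",np.hstack([cv2.resize(np.ascontiguousarray(vis),(400,400)),cv2.resize(im[:,120:520,::-1],(400,400))]))
E
```

```text
time: 9.3
ee_pos: [0.5509, -0.2432, 0.2568]
tcp_rot: [179.9, 0.1, 86.6]
wrist_force: [-0.9, 0.1, -1.3]
opening: 0.0857
time: 9.55
ee_pos: [0.5504, -0.2464, 0.2556]
tcp_rot: [-179.9, -0.1, 86.4]
wrist_force: [-0.6, -0.5, -0.5]
opening: 0.0855
[-24.1  13.3  22.2  99.    0.1  69.5] [ 0.5504 -0.2464  0.2556] [-1.7994e+02 -1.0000e-01  8.6360e+01]
plate 3032 0.03998943204046598 ((0.5491003394126892, -0.24763339757919312), 0.04812148958444595)
```

View pics/c6.png

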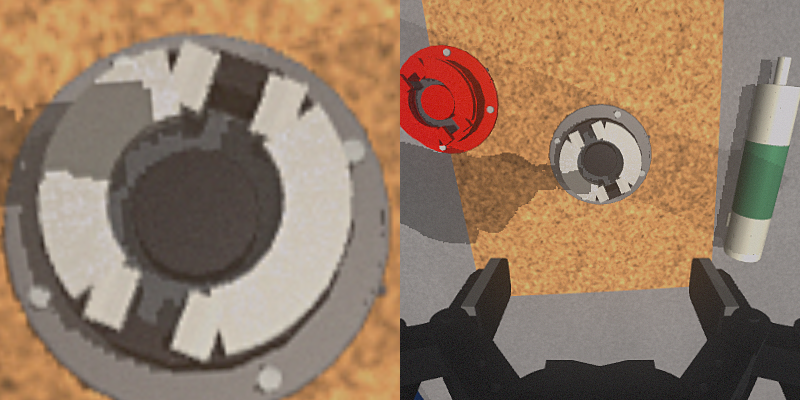

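The rectified view (left; x right, y down, 0.3 mm/px) shows slots at (237,80) and (150,315), about 110° in world, with the cartridge and red decoy well clear. Refine numerically.

```bash
python3 - <<'E'
from h import *
z=np.load("w6.npz"); ci=optics.camera_info("wrist"); P=cloud(z["d"],ci,z["T"]); top=np.load("top.npy")
q=P[(z["d"]>0)&(abs(P[...,2]-.04)<.003)]; q=q[np.linalg.norm(q[:,:2]-[.55,-.248],axis=1)<.06]
# outer circle by rim per angle
c=np.array([.5491,-.2476])
for _ in range(5):
    v=q[:,:2]-c; a=np.degrees(np.arctan2(v[:,1],v[:,0]));r=np.hypot(*v.T)
    rim=np.array([v[(a//10)==k][np.argmax(r[(a//10)==k])] for k in range(-18,18) if ((a//10)==k).sum()>5 ])
    rim=rim[np.hypot(*rim.T)>.044]
    A=np.c_[2*rim,np.ones(len(rim))]; s=np.linalg.lstsq(A,(rim**2).sum(1),rcond=None)[0]; c=c+s[:2]
print("rim centre",c,np.sqrt(s[2]+s[0]**2+s[1]**2),len(rim))
from scipy.ndimage import map_coordinates
g=cv2.cvtColor(top,cv2.COLOR_RGB2GRAY).astype(float)
for rr in(.031,.034,.036):
    th=np.radians(np.arange(0,360,.5)); x=(c[0]+rr*np.cos(th)-.551+.06)/.0003; y=(c[1]+rr*np.sin(th)+.248+.06)/.0003
    p=map_coordinates(g,[y,x],order=1); dk=p<105; n=len(dk); 
    st=[i for i in range(n) if dk[i] and not dk[i-1]]
    out=[]
    for i in st:
        j=i
        while dk[j%n]: j+=1
        if j-i>8: out.append((i/2,j/2,(i+j)/4))
    print(rr,out)
# depth-based
for lo,hi in ((90,130),(270,310)):
    v=q[:,:2]-c; a=np.degrees(np.arctan2(v[:,1],v[:,0]))%360;r=np.hypot(*v.T); s=np.sort(a[(r>.03)&(r<.037)&(a>lo-20)&(a<hi+20)]); k=np.argmax(np.diff(s)); print("gap",s[k],s[k+1],(s[k]+s[k+1])/2)
E
```

```text
rim centre [ 0.5494207  -0.24752655] 0.04710609271384211 32
0.031 [(96.0, 124.5, 110.25), (276.5, 305.0, 290.75)]
0.034 [(97.5, 123.0, 110.25), (277.5, 303.5, 290.5)]
0.036 [(98.5, 122.5, 110.5), (278.5, 303.0, 290.75)]
gap 96.71671900142765 123.62232552427699 110.16952226285233
gap 277.6388755774402 303.5072684346924 290.5730720060663
```

```bash
python3 -m inch '[[0.308,-0.0515,0.03,0,0,-0.12,0],[0.308,-0.0515,0.03,0,0,-0.24,0],[0.308,-0.0515,0.03,0,0,-0.36,0],[0.308,-0.0515,0.03,0,0,-0.48,0],[0.308,-0.0515,0.03,0,0,-0.6,0],[0.308,-0.0515,0.03,0,0,-0.72,0],[0.308,-0.0515,0.03,0,0,-0.84,0],[0.308,-0.0515,0.03,0,0,-0.96,0],[0.308,-0.0515,0.03,0,0,-1.08,0],[0.308,-0.0515,0.03,0,0,-1.2,0],[0.308,-0.0515,0.03,0,0,-1.32,0],[0.308,-0.0515,0.03,0,0,-1.44,0]]' && python3 -m inch '[[0,0,0,0,0,-0.1,0],[0,0,0,0,0,-0.129,0],[0,0,0,0,0,-0.129,0],[0,0,0,0,0,-0.129,0]]'; python3 - <<'E'
from h import *
o=telemetry.get_obs(); print(o["q"].round(1),o["ee_pos"].round(4),o["tcp_rot"].round(2))
im,d,ci,T=shot("wrist","pics/w7.png"); P=cloud(d,ci,T)
q=P[(d>0)&(P[...,2]>.157)&(P[...,2]<.172)&(np.linalg.norm(P[...,:2]-[.518,.065],axis=-1)<.05)]
print(len(q),q.min(0),q.max(0),cv2.minAreaRect(q[:,:2].astype(np.float32)))
E
```

```text
time: 10.6
ee_pos: [0.5186, 0.0644, 0.2259]
tcp_rot: [180.0, -0.1, 169.2]
wrist_force: [-0.9, 0.0, -0.5]
opening: 0.0851
time: 10.93
ee_pos: [0.5186, 0.0641, 0.226]
tcp_rot: [180.0, -0.0, 176.2]
wrist_force: [-0.0, -0.3, 0.3]
opening: 0.0853
[ 7.   1.1  5.5 94.4  0.  10.9] [0.5186 0.0641 0.226 ] [ 1.7998e+02 -5.0000e-02  1.7615e+02]
1747 [0.4884528  0.05546934 0.15730903] [0.54543705 0.07434826 0.16600415] ((0.5168412327766418, 0.06530386954545975), (0.01575818471610546, 0.05636054277420044), 85.714599609375)
```

```bash
python3 -m inch '[[0.0005,0.001,0.03,0,0,0,0],[0.0005,0.001,0.055,0,0,0,0],[0.0005,0.001,0.075,0,0,0,0],[0.0005,0.001,0.087,0,0,0,0],[0.0005,0.001,0.091,0,0,0,0],[0.0005,0.001,0.091,0,0,0,0]]' && python3 -m inch '[[0,0,0,0,0,0,0.6],[0,0,0,0,0,0,0.7],[0,0,0,0,0,0,0.8],[0,0,0,0,0,0,1],[0,0,0,0,0,0,1],[0,0,0,0,0,0,1],[0,0,0,0,0,0,1],[0,0,0,0,0,0,1],[0,0,0,0,0,0,1],[0,0,0,0,0,0,1]]' 120
```

```text
time: 11.48
ee_pos: [0.5177, 0.0654, 0.1348]
tcp_rot: [-180.0, -0.1, 176.2]
wrist_force: [-0.4, -1.3, 0.1]
opening: 0.0854
time: 12.32
ee_pos: [0.5184, 0.0657, 0.136]
tcp_rot: [180.0, 0.1, 176.3]
wrist_force: [0.3, 0.9, 6.5]
opening: 0.0141
```

```bash
python3 -m inch '[[0,0,-0.02,0,0,0,1],[0,0,-0.05,0,0,0,1],[0,0,-0.08,0,0,0,1],[-0.01,-0.04,-0.08,0,0,0.12,1],[-0.01,-0.08,-0.08,0,0,0.24,1],[-0.02,-0.12,-0.08,0,0,0.36,1],[-0.03,-0.16,-0.08,0,0,0.48,1],[-0.03,-0.2,-0.08,0,0,0.6,1],[-0.04,-0.23,-0.08,0,0,0.72,1],[-0.045,-0.26,-0.08,0,0,0.84,1],[-0.05,-0.29,-0.08,0,0,0.96,1],[-0.052,-0.311,-0.08,0,0,1.08,1]]' && python3 -m inch '[[0,0,0,0,0,0.07,1],[0,0,0,0,0,0.07,1],[0,0,0,0,0,0.07,1],[0,0,0,0,0,0.07,1]]'; python3 - <<'E'
from h import *
o=telemetry.get_obs(); print(o["q"].round(1),o["ee_pos"].round(4),o["tcp_rot"].round(2),o["wrist_force"].round(1))
ims=[]
for n in("scene","side"):
    im,d,ci,_=shot(n); P=cloud(d,ci,TF(ci)); np.savez(n+"8.npz",im=im,d=d)
    uv=cv2.projectPoints(np.array([[[.55,-.248,.09]]],float)-0,cv2.Rodrigues(TF(ci)[:3,:3].T)[0],-TF(ci)[:3,:3].T@TF(ci)[:3,3],ci["camera_matrix"],np.array([ci["k1"],0,0,0.]))[0].ravel().astype(int)
    ims.append(cv2.resize(im[max(0,uv[1]-60):uv[1]+60,uv[0]-60:uv[0]+60,::-1],(400,400),interpolation=cv2.INTER_CUBIC)); print(n,uv)
    # white lens centre
    m=(d>0)&(np.linalg.norm(P[...,:2]-[.55,-.248],axis=-1)<.045)&(P[...,2]>.1)&(P[...,2]<.2)
    q=P[m]
    for zz in np.arange(.11,.2,.02):
        s=q[abs(q[:,2]-zz)<.006]; 
        if len(s)>8:
            A=np.c_[2*s[:,:2],np.ones(len(s))]; b=(s[:,:2]**2).sum(1)-.029**2
            from scipy.optimize import least_squares
            f=least_squares(lambda c:np.hypot(*(s[:,:2]-c).T)-.029,[.55,-.248],loss="soft_l1",f_scale=.001); print(n,zz.round(2),len(s),f.x.round(4))
cv2.imwrite("pics/c8.png",np.hstack(ims))
E
```

```text
time: 13.32
ee_pos: [0.5493, -0.2506, 0.2137]
tcp_rot: [-179.9, -0.1, 114.0]
wrist_force: [0.1, -0.7, -4.0]
opening: 0.014
time: 13.65
ee_pos: [0.5496, -0.2475, 0.2148]
tcp_rot: [-180.0, -0.0, 110.6]
wrist_force: [0.3, -0.3, -3.1]
opening: 0.0138
[-24.2  12.1  16.3  94.2   0.   45.2] [ 0.5496 -0.2475  0.2148] [-1.7996e+02 -5.0000e-02  1.1058e+02] [ 0.3 -0.3 -3.1]
scene [218 225]
scene 0.11 92 [ 0.5494 -0.2466]
scene 0.13 97 [ 0.5492 -0.2468]
scene 0.15 99 [ 0.5491 -0.2467]
scene 0.17 113 [ 0.5495 -0.2469]
scene 0.19 116 [ 0.5492 -0.2472]
side [322 283]
side 0.11 88 [ 0.5506 -0.2479]
side 0.13 90 [ 0.5503 -0.2482]
side 0.15 103 [ 0.5505 -0.2479]
side 0.17 101 [ 0.5503 -0.2478]
side 0.19 99 [ 0.5502 -0.2478]
```

View pics/c8.png

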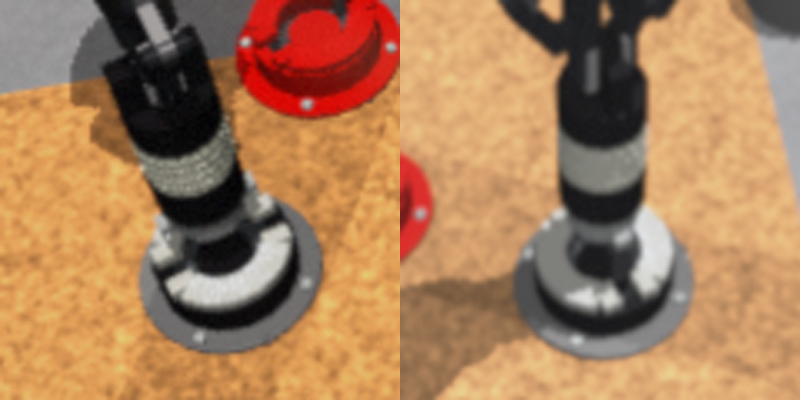

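The lamp hangs upright above the mouth with lugs at the slots. A same-camera comparison suggests about +1 mm in x. Lower in stages.

```bash
python3 -m inch '[[-0.0008,0.0008,0.015,0,0,0,1],[-0.0008,0.0008,0.028,0,0,0,1],[-0.0008,0.0008,0.034,0,0,0,1],[-0.0008,0.0008,0.036,0,0,0,1],[-0.0008,0.0008,0.036,0,0,0,1]]' && python3 -m inch '[[0,0,0.002,0,0,0,1],[0,0,0.004,0,0,0,1],[0,0,0.006,0,0,0,1],[0,0,0.006,0,0,0,1]]'
```

```text
time: 14.17
ee_pos: [0.5506, -0.2481, 0.1791]
tcp_rot: [-180.0, -0.0, 110.5]
wrist_force: [-0.3, 0.1, -3.0]
opening: 0.0139
time: 14.5
ee_pos: [0.5508, -0.2486, 0.1732]
tcp_rot: [-180.0, -0.0, 110.4]
wrist_force: [0.5, 0.6, -4.1]
opening: 0.0142
```

Past plate level (TCP 0.176) with no contact. Continue.

```bash
python3 -m inch '[[0,0,0.002,0,0,0,1],[0,0,0.004,0,0,0,1],[0,0,0.006,0,0,0,1],[0,0,0.006,0,0,0,1]]'; python3 -m inch '[[0,0,0.002,0,0,0,1],[0,0,0.004,0,0,0,1],[0,0,0.006,0,0,0,1],[0,0,0.006,0,0,0,1]]'
```

```text
time: 14.83
ee_pos: [0.5506, -0.2486, 0.1667]
tcp_rot: [-180.0, -0.0, 110.4]
wrist_force: [-0.3, -0.7, -3.9]
opening: 0.0139
time: 15.17
ee_pos: [0.5509, -0.2487, 0.1618]
tcp_rot: [180.0, 0.0, 110.4]
wrist_force: [-0.5, 0.0, 4.9]
opening: 0.0144
```

```bash
python3 -m inch '[[0,0,0.002,0,0,0,1],[0,0,0.004,0,0,0,1],[0,0,0.006,0,0,0,1],[0,0,0.007,0,0,0,1],[0,0,0.007,0,0,0,1]]'
```

```text
time: 15.58
ee_pos: [0.551, -0.2488, 0.1556]
tcp_rot: [179.9, 0.1, 110.4]
wrist_force: [-0.9, 1.1, 6.5]
opening: 0.0142
```

```bash
python3 -m inch '[[0,0,0.001,0,0,0,1],[0,0,0.001,0,0,0.06,1],[0,0,0.001,0,0,0.12,1],[0,0,0.001,0,0,0.18,1],[0,0,0.001,0,0,0.24,1],[0,0,0.001,0,0,0.3,1],[0,0,0.001,0,0,0.3,1]]'; python3 -c "
from h import *
o=telemetry.get_obs();print(o['torque'].round(2))"
```

```text
time: 16.17
ee_pos: [0.551, -0.2488, 0.155]
tcp_rot: [179.9, 0.1, 93.0]
wrist_force: [-2.6, 0.6, 6.7]
opening: 0.0141
[0.05 0.66 0.41]
```

```bash
python3 -m inch '[[0,0,0,0,0,0.08,1],[0,0,0,0,0,0.16,1],[0,0,0,0,0,0.24,1],[0,0,0,0,0,0.32,1],[0,0,0,0,0,0.4,1],[0,0,0,0,0,0.48,1],[0,0,0,0,0,0.56,1],[0,0,0,0,0,0.64,1],[0,0,0,0,0,0.72,1],[0,0,0,0,0,0.8,1],[0,0,0,0,0,0.8,1]]'; python3 -c "
from h import *
o=telemetry.get_obs();print(o['torque'].round(2))"; python3 -m inch '[[0,0,0,0,0,0.08,1],[0,0,0,0,0,0.16,1],[0,0,0,0,0,0.24,1],[0,0,0,0,0,0.32,1],[0,0,0,0,0,0.4,1],[0,0,0,0,0,0.45,1],[0,0,0,0,0,0.45,1]]'; python3 -c "
from h import *
o=telemetry.get_obs();print(o['torque'].round(2))"
```

```text
time: 17.08
ee_pos: [0.5508, -0.2484, 0.1547]
tcp_rot: [179.9, -0.0, 47.1]
wrist_force: [-4.1, -0.4, -21.6]
opening: 0.0142
[0.12 1.18 0.29]
time: 17.67
ee_pos: [0.5514, -0.2486, 0.1551]
tcp_rot: [179.9, -0.1, 21.4]
wrist_force: [-0.9, 1.3, 6.6]
opening: 0.0142
[0.43 0.1  0.04]
```

```bash
python3 -m inch '[[0,0,0,0,0,0.03,1],[0,0,0,0,0,0.06,1],[0,0,0,0,0,0.06,1]]'; python3 -c "
from h import *
o=telemetry.get_obs();print(o['torque'].round(2))"; python3 -m inch '[[0,0,0,0,0,0.02,1],[0,0,0,0,0,0.04,1],[0,0,0,0,0,0.04,1]]'; python3 -c "
from h import *
o=telemetry.get_obs();print(o['torque'].round(2))"
```

```text
time: 17.92
ee_pos: [0.5514, -0.2486, 0.1546]
tcp_rot: [179.9, -0.1, 18.1]
wrist_force: [-0.4, 1.0, 4.4]
opening: 0.0139
[ 0.16 -0.32 -0.08]
time: 18.17
ee_pos: [0.5505, -0.2483, 0.153]
tcp_rot: [-180.0, 0.0, 15.8]
wrist_force: [-4.9, -1.8, -4.5]
opening: 0.0141
[ 0.13  1.11 -0.22]
```

```bash
python3 -m inch '[[0,0,0,0,0,0.03,1],[0,0,0,0,0,0.03,1],[0,0,0,0,0,0.03,1]]'; python3 - <<'E'
from h import *
for i in range(4):
    o=telemetry.get_obs();print(o['torque'].round(2),o['wrist_force'].round(1),o["ee_pos"].round(4),o["q"].round(1)[5]); im,d,ci,_=shot("scene")
cv2.imwrite("pics/c9a.png",cv2.resize(im[165:285,158:278,::-1],(400,400),interpolation=cv2.INTER_CUBIC))
im,d,ci,_=shot("side")
cv2.imwrite("pics/c9.png",np.hstack([cv2.imread("pics/c9a.png"),cv2.resize(im[223:343,262:382,::-1],(400,400),interpolation=cv2.INTER_CUBIC)]))
E
```

```text
time: 18.42
ee_pos: [0.5505, -0.2483, 0.1529]
tcp_rot: [-179.9, 0.0, 14.2]
wrist_force: [-1.6, 2.9, -0.4]
opening: 0.014
[0.98 0.18 0.16] [-1.6  2.9 -0.4] [ 0.5505 -0.2483  0.1529] 141.5
[0.98 0.22 0.12] [-2.1  2.4 -2. ] [ 0.5505 -0.2483  0.1529] 141.5
[0.91 0.24 0.19] [-2.5  2.3 -0.9] [ 0.5505 -0.2483  0.1529] 141.5
[1.1  0.25 0.15] [-2.7  2.7 -2.7] [ 0.5505 -0.2483  0.1529] 141.5
```

View pics/c9.png

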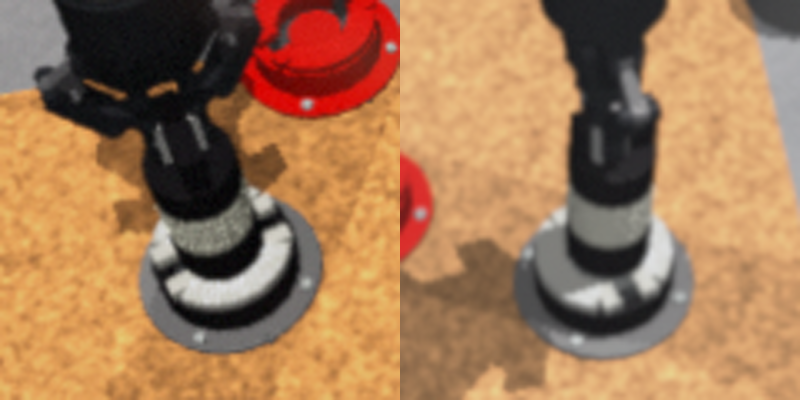

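```bash
python3 -m inch '[[0,0,0,0,0,0.03,1],[0,0,0,0,0,0.05,1],[0,0,0,0,0,0.05,1]]'; python3 -c "
from h import *
o=telemetry.get_obs();print(o['torque'].round(2))"
```

```text
time: 18.92
ee_pos: [0.5506, -0.2483, 0.1529]
tcp_rot: [-180.0, 0.0, 11.3]
wrist_force: [-3.8, 3.5, -3.8]
opening: 0.0146
[1.17 0.47 1.9 ]
```

Torque has risen to 1.9 N m, which is the hard stop. Relieve it, then release and rise.

```bash
python3 -m inch '[[0,0,0,0,0,-0.03,1],[0,0,0,0,0,-0.05,1],[0,0,0,0,0,-0.05,1]]'; python3 -m inch '[[0,0,0,0,0,0,0.6],[0,0,0,0,0,0,0.5],[0,0,0,0,0,0,0.4],[0,0,0,0,0,0,0.2],[0,0,0,0,0,0,0],[0,0,0,0,0,0,0],[0,0,0,0,0,0,0]]' && python3 -m inch '[[0,0,-0.02,0,0,0,0],[0,0,-0.05,0,0,0,0],[0,0,-0.09,0,0,0,0],[0,0,-0.12,0,0,0,0],[0,0,-0.14,0,0,0,0],[0,0,-0.14,0,0,0,0],[0,0,-0.14,0,0,0,0]]'; python3 - <<'E'
from h import *
from scipy.optimize import least_squares
cr=[]
for n,(a,b) in(("scene",(158,165)),("side",(262,223))):
    im,d,ci,_=shot(n); P=cloud(d,ci,TF(ci)); cr.append(cv2.resize(im[b:b+120,a:a+120,::-1],(400,400),interpolation=cv2.INTER_CUBIC))
    q=P[(d>0)&(np.linalg.norm(P[...,:2]-[.5505,-.248],axis=-1)<.05)]
    for zz in (.06,.085,.11,.135):
        s=q[abs(q[:,2]-zz)<.006]
        if len(s)>8: print(n,zz,len(s),least_squares(lambda c:np.hypot(*(s[:,:2]-c).T)-.029,[.55,-.248],loss="soft_l1",f_scale=.001).x.round(4))
    print("zmax",np.percentile(q[q[:,2]<.22][:,2],99.5))
    f=q[(q[:,2]>.166)&(q[:,2]<.19)]
    print(len(f), cv2.minAreaRect(f[:,:2].astype(np.float32)) if len(f)>5 else "")
    if n=="scene":
        for k,(x0,y0,x1,y1) in dict(tape=(330,265,395,325),box=(405,240,500,310),cart=(155,305,290,345)).items():
            p=P[y0:y1,x0:x1].reshape(-1,3);p=p[p[:,2]>.015]; print(k,p.mean(0).round(3),p.min(0).round(3),p.max(0).round(3))
im,d,ci,T=shot("wrist"); P=cloud(d,ci,T); f=P[(d>0)&(P[...,2]>.172)&(P[...,2]<.195)&(np.linalg.norm(P[...,:2]-[.5505,-.248],axis=-1)<.05)]
print("wrist fin",len(f),f.max(0) if len(f) else "",cv2.minAreaRect(f[:,:2].astype(np.float32)) if len(f)>5 else "")
cv2.imwrite("pics/c10.png",np.hstack(cr))
E
```

```text
time: 19.17
ee_pos: [0.5506, -0.2485, 0.1529]
tcp_rot: [-180.0, 0.0, 14.2]
wrist_force: [-2.8, 3.6, -5.6]
opening: 0.0137
time: 19.75
ee_pos: [0.5508, -0.2487, 0.1535]
tcp_rot: [180.0, -0.0, 14.1]
wrist_force: [-0.9, 0.6, 0.1]
opening: 0.0849
time: 20.33
ee_pos: [0.5513, -0.2489, 0.2943]
tcp_rot: [179.9, -0.1, 14.1]
wrist_force: [0.1, 0.2, -1.6]
opening: 0.0852
scene 0.06 75 [ 0.5526 -0.2451]
scene 0.085 87 [ 0.5525 -0.2458]
scene 0.11 95 [ 0.5526 -0.2457]
scene 0.135 104 [ 0.5526 -0.2458]
zmax 0.1858420009765552
232 ((0.5536569356918335, -0.24594762921333313), (0.05669230967760086, 0.01632455550134182), 15.795065879821777)
tape [0.754 0.023 0.052] [ 0.696 -0.119  0.015] [1.103 0.076 0.896]
box [0.748 0.22  0.052] [ 0.688 -0.119  0.015] [1.103 0.305 0.896]
cart [ 0.755 -0.271  0.049] [ 0.711 -0.388  0.015] [ 1.103 -0.119  0.896]
side 0.06 77 [ 0.5539 -0.2462]
side 0.085 76 [ 0.5535 -0.2462]
side 0.11 89 [ 0.5534 -0.2473]
side 0.135 94 [ 0.5534 -0.2472]
zmax 0.1823447840700195
269 ((0.553013801574707, -0.24873816967010498), (0.05553177744150162, 0.018738428130745888), 15.78892993927002)
wrist fin 1280 [ 0.580458   -0.23280027  0.18693394] ((0.552059531211853, -0.24696794152259827), (0.05589156970381737, 0.015711914747953415), 14.509166717529297)
```

View pics/c10.png

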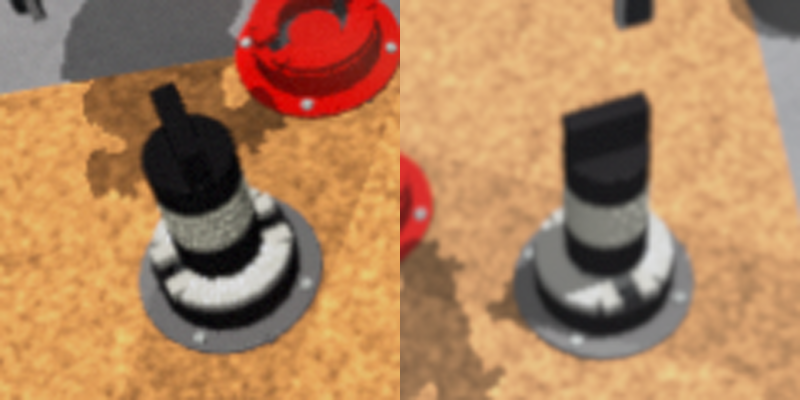

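The lamp stands upright and released in the socket. Its fin is about 95° from the slot line (90° plus lug play), and its top is at about 0.184–0.186 m, which is the locked height. Hand in.

```bash
python3 -c "
from workcell import order,telemetry
print(telemetry.get_obs()['wrist_force'].round(1)); print(order.job_done())"
```

```text
[0.6 0.7 0.3]
the job is handed in; nothing more can be done
None
```

The lamp is in the socket and, by every check I could make, locked, upright and released; I handed the job in at about 20.5 s. I could not read the lock ring itself. The evidence for it is indirect.

**What I did:** I lifted the lamp out of the cradle by its body, turned it upright, stood it on the mat at about (0.518, 0.065) and let go. I then took a fresh grip on the fin, put the lugs down through the slots (at about 110° in world), pressed about 7–8 mm against the spring and turned clockwise. Resistance dropped away partway through the turn (the click), and the torque rose to 1.9 N m at the stop. After that I relieved the twist, let go and rose clear.

**Last checks:**

| Check | Measured | Limit or expected |
|---|---|---|
| Fin top height | 0.182–0.187 m (three cameras) | 0.184 m when locked |
| Lamp mid point above mouth | about 62 mm | below 66 mm |
| Fin angle from the slots | about 95° | 90° plus up to 4.6° of lug play |
| Fin angle from the socket's x axis | about 5° (0.09 rad) | below 0.2 rad |
| Distance from the socket axis | about 2–3 mm | below 8 mm |
| Lean | up to about 1 mm over 75 mm | below 0.08 rad |
| Wrist force after release | zero within noise | – |

The tape roll, cartridge and box show the same extents as at the start, within a few mm.

**Disagreements:** The cameras differ by 1–2 mm in position, which is within calibration. The wrist force read −22 N for a moment during the turn and I did not find out why.

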